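# Switch on the rheometer's yellow option rocker with the stylus

## Robot

A 6-joint arm with a two-finger parallel gripper is mounted at the origin on the work surface. World frame = base frame: x ahead of the robot, y to its left, z up, the work surface at z = 0. Lengths are in m, angles in rad, forces in N, time in s.
With the tool pointing down it reaches from about 0.3 to 0.85 m from the base axis. Payload 5.4 kg.
Tool frame: the origin (TCP) lies between the finger pads; the fingertips stand 8 mm ahead of it and the grasp point (between the pads) lies 11 mm behind it (env.tcp_to_tips is the distance from the TCP to the fingertips, in m); x points along the fingers, z is the direction in which the jaws open and shut, and the axes are right-handed (so a half turn about x gives the same grasp; the last joint's range is limited). The gripper opens to 85 mm and grips with 20 to 120 N. Pads are 22 mm wide; open, the fingers measure 114 mm over their backs; the gripper's body (76 mm by 85 mm) begins 54 mm behind the grasp point. The pads swing forward as they close: fully open they stand 13 mm farther back than shut.
Start: joints at [0.985, 0.158, 1.597, -0, 1.386, -0.21], TCP at [0.211, 0.535, 0.239] pointing down, gripper open.
Joint ranges: [-2.91, 2.91], [-0.94, 2.29], [0.18, 2.7], [-1.29, 4.43], [0.17, 2.64], [-3, 3]. Speed limits (rad/s): [2.57, 2.57, 3.14, 3.14, 3.14, 3.14].

## Interface

Orientations are given as a 3x3 rotation matrix whose columns are the frame's x, y, z axes.
In Python, from plant import env gives the robot as it stands. The module is installed in compiled form; this text tells all that it offers.
- The arm moves only by the shell command python3 -m handwheel 'ROWS' [FORCE]. ROWS is JSON, a list of rows, each an object of numbers: "tx", "ty", "tz": the shift along the tool's x, y, z in mm; "wx", "wy", "wz": the turn, a rotation vector about the tool's x, y, z in rad; "claw": the closure, from 0 (fully open) to 1 (shut). In form: [{"tx": .., "ty": .., "tz": .., "wx": .., "wy": .., "wz": .., "claw": ..}, ...]. A call has 1 to 5 rows; each row is the pose to reach, as a shift and turn from the pose commanded when the call began, along the tool's axes at that moment; what a row does not reach only later rows make up. A row lasts 1/12 s, in which the tool goes at most 41.7 mm and 7.16 degrees, less where a joint would pass 70% of its speed; a pose out of reach is approached as far as the arm can. A call with a gripper value outside its range is refused whole. The fingers move at their own pace and stop on an object; FORCE is the grip in N (left out, the last holds). Time passes only in rows, so rows that repeat a pose let the fingers close. It gives the time, the measured TCP pose, the force and the opening at its end, in the units of the state.
- env.get_obs(): the state, without advancing time (a new reading comes with each control period).
- env.camera(name): name is "side" or "top" or "wrist"; returns the picture (420x560x3 uint8, red, green, blue); there is no depth.
- env.get_calibration(name): a dict with "fx", "fy", "cx", "cy" (pixels), "world_from_camera" (4x4, takes a point from camera to world coordinates). Camera axes: x right, y up, looking along -z (the intrinsics and any distortion apply to the point x, -y, -z); pixel columns grow to the right and rows downward; lengths in m; the calibration is good to about 2 mm. A picture is of the moment at which its call begins: read the wrist's pose just before it. get_calibration takes no time and is no camera call; for the wrist camera it gives the pose at the moment of the call.
- env.job_done(): hands the job in, once; it reports no verdict.
Trained networks look in the newest picture that a camera, given by its name, has taken for a name from the list of things; names that differ only in an ending like _2 or _b are one class to them, and where a whole thing is asked for, a point or a joint stands for the part that bears it (a point fixed in the world has none). Each returns a list of dicts, best first, with "confidence" (0 to 1); they miss things now and then, are a little off and sometimes report something else, mostly with a low value. They report only what shows in the picture. A call takes as long as a camera call. They do not tell look-alikes from the thing itself.
- env.boxes_of(camera, label): "bbox" ([left, top, width, height] in pixels, round what is visible of it).
- env.masks_of(camera, label): "region" (420x560 bool, what is visible of it) and "bbox" ([left, top, width, height] in pixels, round what is visible of it).
- env.spot_point(camera, label): "location" ([column, row] in pixels: a listed point, or the origin of a listed thing).
The state is a dict: "time_s": time; "q": joint angles; "qvel": joint speeds; "joint_torque": joint torques, N m; "tcp_pos": TCP position; "eef_rot": TCP orientation; "wrist_force": force on the tool from outside, world axes, zero at the start; "ft_torque": the same for the moment, N m; "width": opening from 0.0 (shut) to 1.0 (fully open).
Only numpy, scipy, OpenCV 4.12 (cv2) and the standard library are available. Lean on these libraries where they do the work, as an engineer would, in place of code of your own. Each camera call takes 0.05 s, during which the arm holds its last target. There are 200 camera calls.

## Task

Take the orange-handled stylus out of its steel stand and use its tip to press the yellow rocker on the switch box fully over, so that its raised end, the one away from the robot, is all the way down. Leave the other rockers as they are, put the stylus back upright in its stand with its collar on the rim, let go, and do not knock over or push aside the beaker and the jar.

Things in the scene. Friction and masses are not known exactly. Their poses are not given: they have to be found in the camera images.
- stylus_grip (a point): Middle of the stylus's round orange handle (18 mm diameter, 60 mm long), gripped here from above in any yaw. The stylus stands upright, z up to the handle's end. Below the handle a white collar disc, 48 mm diameter, 6 mm thick, its underside 36 mm below this point; then a steel shank, 10 mm diameter, with a round tip (5 mm radius) ending 106 mm below this point. 55 to 115 g.
- stylus_tip (a point): Lowest point of the stylus, the end of its round tip, on its axis.
- stand_mouth (a point): Centre of the mouth of the fixed steel tube stand, at its rim, 85 mm above the table; z up. Tube 60 mm outside and 34 mm inside diameter, 79 mm deep, on a foot 96 mm in diameter. The stylus's collar rests on the rim and its shank hangs in the tube with 12 mm of play all round; seated, the handle's middle lies 36 mm above the mouth.
- rocker_yellow (a joint): Yellow rocker, rad: 0 = off, far end (away from the robot) raised 9 mm; 0.40 = on, far half pressed level, at its stop. Its top is a shallow V, 48 mm front to back and 26 mm wide, hinged under the middle. 2 to 3 N at the press point moves it; it stays where left (stiff hinge, no spring).
- yellow_press (a point): Point to press: on the top of the yellow rocker's far half, mid-width, 15 mm from the rocker's middle. It rides with the rocker: 79 mm above the table when off, 73 mm when on. The row's four rockers, 50 mm apart in any order, each in a black frame 62 x 36 mm, sit on a fixed black box 150 x 250 x 61 mm with an aluminium face.
- rocker_red (a joint): Same form as the yellow one; joint in rad, 0 to 0.40, same sense. The red rocker is off (near 0) and stays off.
- rocker_blue (a joint): Same form as the yellow one; joint in rad, 0 to 0.40, same sense. The blue rocker is on (near 0.40) and stays on.
- rocker_grey (a joint): Same form as the yellow one; joint in rad, 0 to 0.40, same sense. The grey rocker is off (near 0) and stays off.
- beaker: Clear empty beaker, 68 mm diameter, 85 mm high, standing beyond the stand on the robot's left; origin at the centre of its underside. To be left alone.
- jar: Amber sample jar with white lid, 56 mm diameter, 75 mm high, standing to the right of the switch box; origin at the centre of its underside. To be left alone.
Not all that is in view belongs to the job. Of the things that look like the part that bears stylus_grip, the largest one is meant.

How it is judged:
On the way, in this order (a step that is already met when the one before it is completed fails the run):
1. the stylus is lifted clear out of its stand, the yellow rocker still off (z of stylus_tip in the frame of stand_mouth above 0 m and value of joint rocker_yellow below 0.15 rad), for 0.1 s.
2. the yellow rocker is fully over, with the stylus tip at it (value of joint rocker_yellow above 0.33 rad and distance between stylus_tip and yellow_press below 0.035 m), for 0.05 s.
At the end, for the whole second after the job is handed in: The yellow rocker is at 0.33 rad or more (far end down), red and grey still off (below 0.15), blue still on (above 0.25), and the stylus hangs upright in its stand: handle within 16 mm of the stand's axis, tip at least 60 mm below the rim, within 10 degrees of upright (value of joint rocker_yellow above 0.33 rad and value of joint each of rocker_red, rocker_grey below 0.15 rad and value of joint rocker_blue above 0.25 rad and horizontal distance between stylus_grip and stand_mouth below 0.016 m and z of stylus_tip in the frame of stand_mouth below -0.06 m and angle between stylus_grip's own z axis and vertical below 0.17 rad); the robot touches nothing.
It fails at once if the red rocker is switched over (value of joint rocker_red above 0.15 rad).
It fails at once if the blue rocker is switched over (value of joint rocker_blue below 0.25 rad).
It fails at once if the grey rocker is switched over (value of joint rocker_grey above 0.15 rad).
It fails at once if the beaker is pushed aside (over 30 mm) or tipped (over 20 degrees) (distance of beaker from where it was at the start of the episode above 0.03 m or angle between beaker's own z axis and vertical above 0.35 rad).
It fails at once if the jar is pushed aside (over 30 mm) or tipped (over 20 degrees) (distance of jar from where it was at the start of the episode above 0.03 m or angle between jar's own z axis and vertical above 0.35 rad).
It also fails if it takes over 45 s, if anything falls off the work surface, if the arm or the gripper's body presses on something with over 40 N, if the wrist force passes 120 N, or if a joint passes its speed limit or range.

## Working session

There is one attempt and no reset: what is moved stays moved. The work goes in short steps, Python scripts to look and compute and a shell command to move; the robot and the scene stay as the last step left them, time stands still between calls to the robot, and variables do not carry over. Pictures are saved under pics/ and viewed, about 8 in all and at most 12, crops included, and the job is handed in when it is done.

```bash
mkdir -p pics
cat > h.py <<'E'
import numpy as np, cv2
from plant import env
def ray(cam,px,cal=None):
    c=cal or env.get_calibration(cam); M=np.array(c["world_from_camera"])
    d=np.array([(px[0]-c["cx"])/c["fx"],-(px[1]-c["cy"])/c["fy"],-1.])
    return M[:3,3],M[:3,:3]@d
def atz(cam,px,z,cal=None):
    o,d=ray(cam,px,cal); return o+d*(z-o[2])/d[2]
def tri(rs):
    A=np.zeros((3,3));b=np.zeros(3)
    for o,d in rs:
        d=d/np.linalg.norm(d);P=np.eye(3)-np.outer(d,d);A+=P;b+=P@o
    p=np.linalg.solve(A,b)
    return p,[np.linalg.norm(np.cross(p-o,d/np.linalg.norm(d))) for o,d in rs]
def proj(cam,p,cal=None):
    c=cal or env.get_calibration(cam); M=np.linalg.inv(np.array(c["world_from_camera"]))
    q=M[:3,:3]@p+M[:3,3]; return np.array([c["cx"]+c["fx"]*q[0]/-q[2],c["cy"]-c["fy"]*q[1]/-q[2]])
def save(cam,name):
    im=env.camera(cam); cv2.imwrite("pics/"+name,im[:,:,::-1]); return im
E
python3 - <<'E'
from h import *
np.set_printoptions(precision=4,suppress=True)
ims=[]
for c in ("top","side"):
    ims.append(save(c,c+"0.png"))
    k=env.get_calibration(c); print(c,{a:v for a,v in k.items() if a!="world_from_camera"}); print(np.array(k["world_from_camera"]))
    for l in ("stylus_grip","stand_mouth","yellow_press","beaker","jar"):
        print(l,[(np.round(d["location"],1),round(d["confidence"],2)) for d in env.spot_point(c,l)][:4])
o=env.get_obs();print(o["time_s"],o["tcp_pos"],o["eef_rot"],o["width"])
E
```

```text
top {'fx': 534.9584590765458, 'fy': 534.9584590765458, 'cx': 283.16606698202065, 'cy': 211.23479838216178}
[[-0.0009  0.9925 -0.1221  0.419 ]
 [-0.9999 -0.0027 -0.0144 -0.0106]
 [-0.0146  0.122   0.9924  1.367 ]
 [ 0.      0.      0.      1.    ]]
stylus_grip [(array([197.1, 235.6]), 0.7), (array([186.2, 188.9]), 0.57), (array([157.2, 237.5]), 0.45)]
stand_mouth [(array([205.2, 238.5]), 0.56)]
yellow_press [(array([380.5, 196.1]), 0.72)]
beaker [(array([122.1, 233.7]), 0.69)]
jar [(array([456.6, 228.7]), 0.96)]
side {'fx': 411.3968688739753, 'fy': 411.3968688739753, 'cx': 279.6958442408696, 'cy': 216.0815852568244}
[[ 0.9972  0.0473 -0.0577  0.5034]
 [-0.0745  0.6595 -0.748  -0.9455]
 [ 0.0027  0.7502  0.6612  0.9452]
 [ 0.      0.      0.      1.    ]]
stylus_grip [(array([254.3, 165.1]), 0.51), (array([291.3, 179.5]), 0.45), (array([259.8, 176.6]), 0.43)]
stand_mouth [(array([260.5, 184.5]), 0.74)]
yellow_press [(array([298.5, 281. ]), 0.59)]
beaker [(array([259.9, 170.6]), 0.71), (array([278.6, 371.9]), 0.29)]
jar [(array([281.8, 365.6]), 0.65), (array([256.7, 180.2]), 0.17)]
0.6 [0.211  0.5348 0.2393] [[-0.0001 -0.9302  0.367 ]
 [-0.      0.367   0.9302]
 [-1.      0.     -0.0001]] 1.0004114967684747
```

View pics/top0.png

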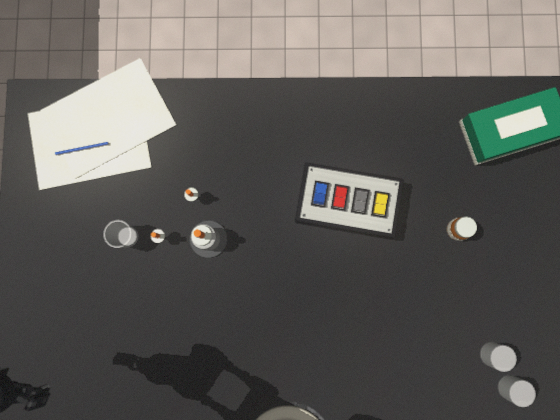

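View pics/side0.png

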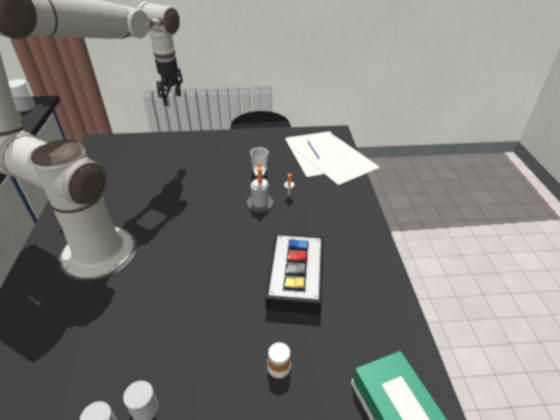

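Run:
```python
from h import *
np.set_printoptions(precision=4,suppress=True)
for a,b,n in (((197.1,235.6),(254.3,165.1),"grip"),((205.2,238.5),(260.5,184.5),"mouth"),((380.5,196.1),(298.5,281),"press"),((122.1,233.7),(259.9,170.6),"beaker"),((456.6,228.7),(281.8,365.6),"jar")):
    print(n,*tri([ray("top",a),ray("side",b)]))
print("z-plane", atz("top",(197.1,235.6),.121),atz("top",(205.2,238.5),.085),atz("top",(380.5,196.1),.079))
```

```text
grip [0.509  0.201  0.1646] [np.float64(0.0029302587071991975), np.float64(0.0029302587071993362)]
mouth [0.5178 0.1958 0.0855] [np.float64(0.006692096931318128), np.float64(0.006692096931318319)]
press [ 0.6125 -0.2292  0.074 ] [np.float64(0.0020068823223538465), np.float64(0.00200688232235359)]
beaker [ 0.5299  0.4297 -0.0192] [np.float64(0.0016381508146273967), np.float64(0.0016381508146274444)]
jar [ 0.5451 -0.4328  0.002 ] [np.float64(0.0043142602055530775), np.float64(0.004314260205552923)]
z-plane [0.5153 0.2089 0.121 ] [0.5111 0.1955 0.085 ] [ 0.6138 -0.2283  0.079 ]
```

The top view shows the rocker order left to right as blue (320,194), red (341,197), grey (361,201) and yellow (381,204). The large stylus is in its stand at (203,237), with two smaller look-alikes at (190,193) and (157,236). The beaker is at (120,234) and the jar at (462,228). The side view agrees. I'll move above the stand.

```bash
python3 -m handwheel '[{"tx":-5,"ty":-36,"tz":-18},{"tx":-10,"ty":-72,"tz":-36},{"tx":-15,"ty":-108,"tz":-54},{"tx":-20,"ty":-144,"tz":-72},{"tx":-20,"ty":-180,"tz":-90}]' 60
python3 -m handwheel '[{"ty":-36,"tz":-18},{"ty":-72,"tz":-36},{"ty":-108,"tz":-54},{"ty":-144,"tz":-72},{"ty":-180,"tz":-90}]'
python3 -m handwheel '[{"ty":-24,"tz":-11},{"ty":-44,"tz":-21},{"ty":-44,"tz":-21},{"ty":-44,"tz":-21}]'
python3 - <<'E'
from h import *
np.set_printoptions(precision=4,suppress=True)
o=env.get_obs();print(o["time_s"],o["tcp_pos"],o["eef_rot"].round(3),o["q"])
cal=env.get_calibration("wrist");print(np.array(cal["world_from_camera"]))
save("wrist","w1.png")
for l in("stylus_grip","stand_mouth"):
  for d in env.spot_point("wrist",l): print(l,d, atz("wrist",d["location"],.121 if l[1:3]=="ty" else .085,cal))
E
```

```text
0.6 [0.211  0.5348 0.2393] [[-0.    -0.93   0.367]
 [-0.     0.367  0.93 ]
 [-1.     0.    -0.   ]] [ 0.9849  0.1584  1.597   0.      1.3862 -0.2101]
[[ 0.367  -0.8882 -0.2766  0.1391]
 [ 0.9302  0.3502  0.1098  0.5618]
 [-0.0006 -0.2976  0.9547  0.3739]
 [ 0.      0.      0.      1.    ]]validation failed for argument at $[0]...
validation failed for argument at $[0]...
validation failed for argument at $[0]...
```

View pics/w1.png

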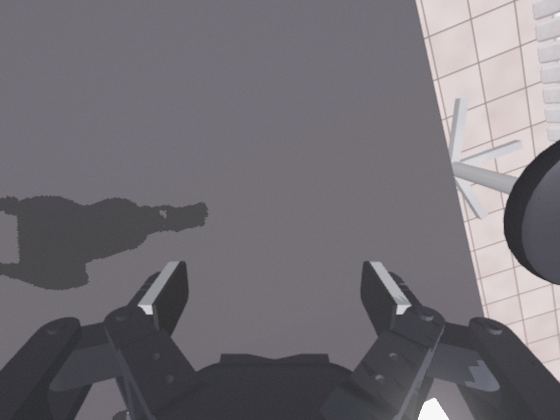

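The wrist picture shows only the empty table and the open fingers, because the moves were refused. Every row needs all seven fields, so I'm resending.

```bash
python3 -m handwheel '[{"tx":-5,"ty":-36,"tz":-18,"wx":0,"wy":0,"wz":0,"claw":0},{"tx":-10,"ty":-72,"tz":-36,"wx":0,"wy":0,"wz":0,"claw":0},{"tx":-15,"ty":-108,"tz":-54,"wx":0,"wy":0,"wz":0,"claw":0},{"tx":-20,"ty":-144,"tz":-72,"wx":0,"wy":0,"wz":0,"claw":0},{"tx":-20,"ty":-180,"tz":-90,"wx":0,"wy":0,"wz":0,"claw":0}]' 60
python3 -m handwheel '[{"tx":0,"ty":-36,"tz":-18,"wx":0,"wy":0,"wz":0,"claw":0},{"tx":0,"ty":-72,"tz":-36,"wx":0,"wy":0,"wz":0,"claw":0},{"tx":0,"ty":-108,"tz":-54,"wx":0,"wy":0,"wz":0,"claw":0},{"tx":0,"ty":-144,"tz":-72,"wx":0,"wy":0,"wz":0,"claw":0},{"tx":0,"ty":-180,"tz":-90,"wx":0,"wy":0,"wz":0,"claw":0}]'
python3 -m handwheel '[{"tx":0,"ty":-24,"tz":-11,"wx":0,"wy":0,"wz":0,"claw":0},{"tx":0,"ty":-44,"tz":-21,"wx":0,"wy":0,"wz":0,"claw":0},{"tx":0,"ty":-44,"tz":-21,"wx":0,"wy":0,"wz":0,"claw":0},{"tx":0,"ty":-44,"tz":-21,"wx":0,"wy":0,"wz":0,"claw":0}]'
cat > look.py <<'E'
from h import *
import sys
np.set_printoptions(precision=4,suppress=True)
o=env.get_obs();print(o["time_s"],o["tcp_pos"],o["eef_rot"].round(3).tolist(),o["q"])
cal=env.get_calibration("wrist")
save("wrist",sys.argv[1])
for a in sys.argv[2:]:
  l,z=a.split(":")
  for d in env.spot_point("wrist",l): print(l,round(d["confidence"],2),np.array(d["location"]).round(1), atz("wrist",d["location"],float(z),cal))
E
python3 look.py w2.png stylus_grip:.121 stylus_tip:.015 stand_mouth:.085
```

```text
time_s: 1.17
tcp_pos: [0.3468, 0.384, 0.2607]
eef_rot: [[0.002, -0.93, 0.366], [0.001, 0.366, 0.93], [-1.0, -0.001, 0.002]]
wrist_force: [-0.2, 1.1, 0.2]
width: 0.999
time_s: 1.58
tcp_pos: [0.4809, 0.2336, 0.2596]
eef_rot: [[0.001, -0.93, 0.367], [0.0, 0.367, 0.93], [-1.0, -0.0, 0.0]]
wrist_force: [1.4, 0.1, -0.4]
width: 1.002
time_s: 1.92
tcp_pos: [0.5135, 0.1988, 0.2592]
eef_rot: [[-0.0, -0.929, 0.369], [0.0, 0.369, 0.929], [-1.0, 0.0, 0.0]]
wrist_force: [-1.2, 0.5, 0.4]
width: 0.998
1.9167 [0.5135 0.1988 0.2592] [[-0.0, -0.929, 0.369], [0.0, 0.369, 0.929], [-1.0, 0.0, 0.0]] [ 0.1497  0.0823  1.6406  0.0003  1.4191 -1.0431]
stylus_grip 0.96 [284.2 205.1] [0.5216 0.2045 0.121 ]
stylus_grip 0.8 [343.2 261.1] [0.5991 0.2389 0.121 ]
stylus_grip 0.79 [383.4 151.6] [0.5075 0.3063 0.121 ]
stylus_tip 0.64 [327.3 238.9] [0.6198 0.2339 0.015 ]
stylus_tip 0.6 [364.4 148.7] [0.5207 0.3163 0.015 ]
stylus_tip 0.54 [434.3 122.5] [0.5218 0.4047 0.015 ]
```

View pics/w2.png

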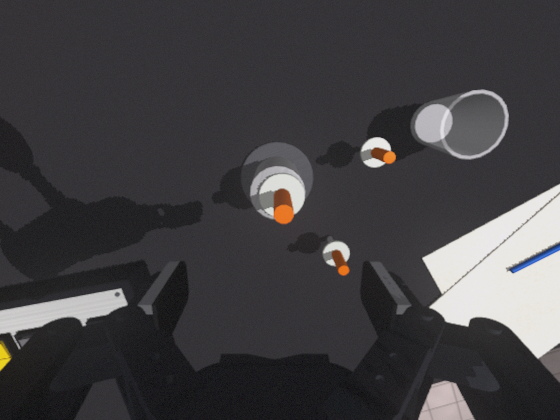

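The wrist view shows the large stylus: handle end at (284,214), collar centre near (282,195), and stand foot centre near (277,177). The look-alikes are clearly smaller.

Run:
```python
from h import *
np.set_printoptions(precision=4,suppress=True)
for px,z in (((284,214),.151),((284.2,205),.121),((282,195),.091),((277.5,191),.085),((277,177),.006)): print(px,z,atz("wrist",px,z))
print("press px top:",[(atz("top",p,.075)) for p in((381,204),(320,194))])
m=env.masks_of("wrist","stylus_grip")
env.camera("top");
for d in env.boxes_of("top","yellow_press")[:2]+env.boxes_of("top","rocker_yellow")[:2]: print(d)
for l in("rocker_yellow","rocker_blue"):
  for d in env.spot_point("top",l)[:2]: print(l,d,atz("top",d["location"],.07))
c=env.get_calibration("wrist");print(c)
```

```text
(284, 214) 0.151 [0.5191 0.2056 0.151 ]
(284.2, 205) 0.121 [0.5204 0.2063 0.121 ]
(282, 195) 0.091 [0.5181 0.2057 0.091 ]
(277.5, 191) 0.085 [0.5137 0.2024 0.085 ]
(277, 177) 0.006 [0.5145 0.2023 0.006 ]
press px top: [array([ 0.5949, -0.2298,  0.075 ]), array([ 0.62  , -0.0818,  0.075 ])]
{'bbox': [371.9, 192.7, 15.4, 22.6], 'confidence': 0.71}
{'bbox': [373.3, 192.5, 14.5, 25.4], 'confidence': 0.74}Traceback (most recent call last):
  File "<stdin>", line 9, in <module>
ValueError: it knows: beaker, jar, stand_mouth, stylus_grip, stylus_tip, yellow_press
```

```bash
python3 -m handwheel '[{"tx":30,"ty":-3,"tz":8,"wx":0,"wy":0,"wz":0,"claw":0},{"tx":65,"ty":-3,"tz":8,"wx":0,"wy":0,"wz":0,"claw":0},{"tx":100,"ty":-3,"tz":8,"wx":0,"wy":0,"wz":0,"claw":0},{"tx":130,"ty":-3,"tz":8,"wx":0,"wy":0,"wz":0,"claw":0},{"tx":147,"ty":-3,"tz":8,"wx":0,"wy":0,"wz":0,"claw":0}]' 60
python3 -m handwheel '[{"tx":0,"ty":0,"tz":0,"wx":0,"wy":0,"wz":0,"claw":0.4},{"tx":0,"ty":0,"tz":0,"wx":0,"wy":0,"wz":0,"claw":0.6},{"tx":0,"ty":0,"tz":0,"wx":0,"wy":0,"wz":0,"claw":1},{"tx":0,"ty":0,"tz":0,"wx":0,"wy":0,"wz":0,"claw":1},{"tx":0,"ty":0,"tz":0,"wx":0,"wy":0,"wz":0,"claw":1}]' 60
python3 -m handwheel '[{"tx":0,"ty":0,"tz":0,"wx":0,"wy":0,"wz":0,"claw":1},{"tx":0,"ty":0,"tz":0,"wx":0,"wy":0,"wz":0,"claw":1},{"tx":0,"ty":0,"tz":0,"wx":0,"wy":0,"wz":0,"claw":1},{"tx":0,"ty":0,"tz":0,"wx":0,"wy":0,"wz":0,"claw":1}]' 60
```

```text
time_s: 2.73
tcp_pos: [0.5161, 0.2059, 0.1082]
eef_rot: [[-0.006, -0.93, 0.366], [-0.001, 0.366, 0.93], [-1.0, 0.005, -0.003]]
wrist_force: [-0.5, -0.4, -0.8]
width: 1.0
time_s: 3.15
tcp_pos: [0.5202, 0.2062, 0.1143]
eef_rot: [[0.004, -0.93, 0.367], [0.001, 0.367, 0.93], [-1.0, -0.003, 0.002]]
wrist_force: [-0.2, 0.6, -0.2]
width: 0.301
time_s: 3.48
tcp_pos: [0.52, 0.2062, 0.1141]
eef_rot: [[0.003, -0.93, 0.367], [0.0, 0.367, 0.93], [-1.0, -0.003, 0.002]]
wrist_force: [-0.9, 0.5, 5.9]
width: 0.198
```

The opening of 0.198 fits an 18 mm handle, so I'm lifting.

```bash
python3 -m handwheel '[{"tx":-15,"ty":0,"tz":0,"wx":0,"wy":0,"wz":0,"claw":1},{"tx":-35,"ty":0,"tz":0,"wx":0,"wy":0,"wz":0,"claw":1},{"tx":-60,"ty":0,"tz":0,"wx":0,"wy":0,"wz":0,"claw":1},{"tx":-85,"ty":0,"tz":0,"wx":0,"wy":0,"wz":0,"claw":1},{"tx":-105,"ty":0,"tz":0,"wx":0,"wy":0,"wz":0,"claw":1}]' 60
python3 -m handwheel '[{"tx":-12,"ty":0,"tz":0,"wx":0,"wy":0,"wz":0,"claw":1},{"tx":-15,"ty":0,"tz":0,"wx":0,"wy":0,"wz":0,"claw":1},{"tx":-15,"ty":0,"tz":0,"wx":0,"wy":0,"wz":0,"claw":1}]' 60
python3 look.py w3.png stylus_grip:.241 stand_mouth:.085 stylus_tip:.135
python3 - <<'E'
from h import *
for c in("side","top"):
  save(c,c+"3.png")
  for l in ("stylus_grip","stand_mouth","stylus_tip","yellow_press"): print(c,l,[(np.round(d["location"],1),round(d["confidence"],2)) for d in env.spot_point(c,l)][:3])
E
```

```text
time_s: 3.9
tcp_pos: [0.519, 0.206, 0.2192]
eef_rot: [[0.001, -0.93, 0.367], [0.0, 0.367, 0.93], [-1.0, -0.001, 0.001]]
wrist_force: [1.7, -0.1, -0.7]
width: 0.192
time_s: 4.15
tcp_pos: [0.519, 0.206, 0.2327]
eef_rot: [[0.001, -0.93, 0.367], [0.0, 0.367, 0.93], [-1.0, -0.001, 0.001]]
wrist_force: [0.2, -0.4, -1.3]
width: 0.198
4.15 [0.519  0.206  0.2327] [[0.001, -0.93, 0.367], [0.0, 0.367, 0.93], [-1.0, -0.001, 0.001]] [ 0.1614  0.1199  1.6529  0.      1.3678 -1.0336]
stylus_grip 0.92 [383.1 153.2] [0.4781 0.2699 0.241 ]
stylus_grip 0.73 [274.1 281.9] [0.5184 0.2048 0.241 ]
stylus_grip 0.72 [337.1 272. ] [0.5244 0.2346 0.241 ]
stand_mouth 0.62 [267.  198.2] [0.5172 0.1977 0.085 ]
stylus_tip 0.95 [323.3 243.2] [0.5591 0.2336 0.135 ]
stylus_tip 0.84 [274.  210.8] [0.5168 0.2053 0.135 ]
stylus_tip 0.72 [359.7 148. ] [0.4938 0.2852 0.135 ]
side stylus_grip [(array([256.5, 145.5]), 0.72), (array([291.3, 181.1]), 0.57), (array([255.8, 165.7]), 0.49)]
side stand_mouth [(array([279.2, 367.4]), 0.65), (array([259.9, 173.8]), 0.58), (array([258.8, 183.2]), 0.57)]
side stylus_tip [(array([259.9, 174.9]), 0.67), (array([286.9, 198. ]), 0.61), (array([259.3, 181.6]), 0.6)]
side yellow_press [(array([299.3, 278.5]), 0.45)]
top stylus_grip [(array([187.1, 192.8]), 0.59), (array([186.4, 235.8]), 0.38)]
top stand_mouth [(array([201.6, 234.9]), 0.81)]
top stylus_tip []
top yellow_press [(array([380.1, 198.2]), 0.77)]
```

View pics/w3.png

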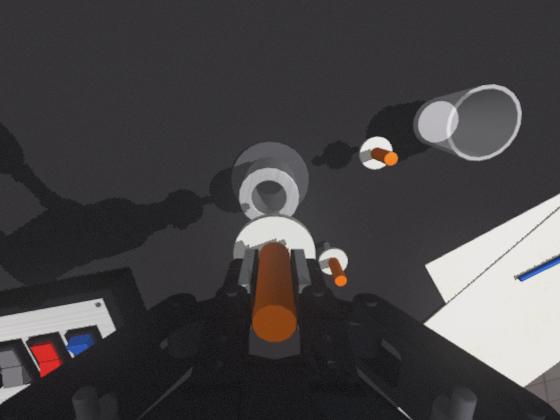

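View pics/side3.png

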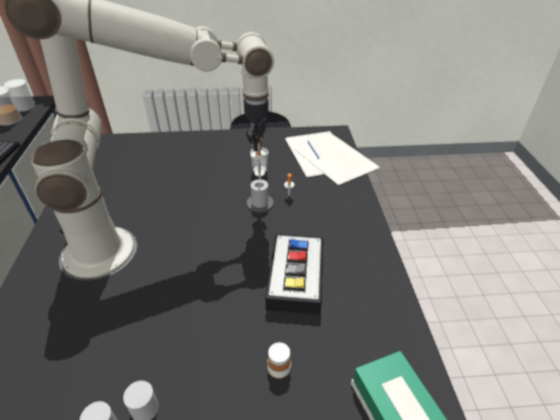

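The wrist view shows the stylus held upright and central at column 274, with the empty stand rim centred near (269,195). The side view agrees. I'm carrying it toward the box and stopping about 70 mm short of yellow so the rocker stays in view.

```bash
python3 -m handwheel '[{"tx":0,"ty":-12,"tz":-15,"wx":0,"wy":0,"wz":0,"claw":1},{"tx":0,"ty":-30,"tz":-37,"wx":0,"wy":0,"wz":0,"claw":1},{"tx":0,"ty":-49,"tz":-61,"wx":0,"wy":0,"wz":0,"claw":1},{"tx":0,"ty":-69,"tz":-85,"wx":0,"wy":0,"wz":0,"claw":1},{"tx":0,"ty":-89,"tz":-109,"wx":0,"wy":0,"wz":0,"claw":1}]' 60
python3 -m handwheel '[{"tx":0,"ty":-20,"tz":-24,"wx":0,"wy":0,"wz":0,"claw":1},{"tx":0,"ty":-40,"tz":-49,"wx":0,"wy":0,"wz":0,"claw":1},{"tx":0,"ty":-60,"tz":-74,"wx":0,"wy":0,"wz":0,"claw":1},{"tx":0,"ty":-80,"tz":-98,"wx":0,"wy":0,"wz":0,"claw":1},{"tx":0,"ty":-99,"tz":-122,"wx":0,"wy":0,"wz":0,"claw":1}]' 60
python3 -m handwheel '[{"tx":0,"ty":-20,"tz":-24,"wx":0,"wy":0,"wz":0,"claw":1},{"tx":0,"ty":-38,"tz":-46,"wx":0,"wy":0,"wz":0,"claw":1},{"tx":0,"ty":-50,"tz":-62,"wx":0,"wy":0,"wz":0,"claw":1},{"tx":0,"ty":-58,"tz":-72,"wx":0,"wy":0,"wz":0,"claw":1},{"tx":0,"ty":-58,"tz":-72,"wx":0,"wy":0,"wz":0,"claw":1}]' 60
python3 look.py w4.png yellow_press:.079 stylus_tip:.134
```

```text
time_s: 5.27
tcp_pos: [0.5619, 0.0707, 0.2325]
eef_rot: [[0.0, -0.93, 0.366], [-0.0, 0.366, 0.93], [-1.0, -0.0, 0.0]]
wrist_force: [0.2, -0.1, -1.5]
width: 0.192
time_s: 5.68
tcp_pos: [0.6093, -0.0796, 0.2324]
eef_rot: [[0.0, -0.93, 0.367], [-0.0, 0.367, 0.93], [-1.0, -0.0, 0.0]]
wrist_force: [-0.1, 1.6, -1.4]
width: 0.196
time_s: 6.1
tcp_pos: [0.6366, -0.1686, 0.232]
eef_rot: [[0.0, -0.929, 0.369], [-0.001, 0.369, 0.929], [-1.0, -0.0, -0.001]]
wrist_force: [-0.1, -0.1, -1.2]
width: 0.195
6.1 [ 0.6366 -0.1686  0.232 ] [[0.0, -0.929, 0.369], [-0.001, 0.369, 0.929], [-1.0, -0.0, -0.001]] [-0.4417  0.3771  1.3486 -0.0006  1.4157 -1.634 ]
yellow_press 0.72 [208.6 195.6] [ 0.612  -0.2309  0.079 ]
stylus_tip 0.69 [274.7 210.7] [ 0.6346 -0.1688  0.134 ]
stylus_tip 0.41 [208.8 196.3] [ 0.6035 -0.2139  0.134 ]
```

View pics/w4.png

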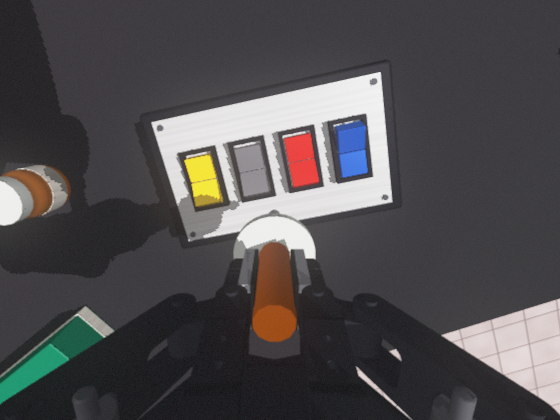

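The yellow rocker's seam is at (203,181) and its far half is centred near (208,195), which gives a press point of (0.612, −0.231). That agrees with the top and side estimate. I'm moving over it and lowering partway.

```bash
python3 -m handwheel '[{"tx":0,"ty":0,"tz":-20,"wx":0,"wy":0,"wz":0,"claw":1},{"tx":0,"ty":0,"tz":-45,"wx":0,"wy":0,"wz":0,"claw":1},{"tx":0,"ty":0,"tz":-67,"wx":0,"wy":0,"wz":0,"claw":1},{"tx":15,"ty":0,"tz":-67,"wx":0,"wy":0,"wz":0,"claw":1},{"tx":30,"ty":0,"tz":-67,"wx":0,"wy":0,"wz":0,"claw":1}]' 60
python3 -m handwheel '[{"tx":8,"ty":0,"tz":0,"wx":0,"wy":0,"wz":0,"claw":1},{"tx":16,"ty":0,"tz":0,"wx":0,"wy":0,"wz":0,"claw":1},{"tx":18,"ty":0,"tz":0,"wx":0,"wy":0,"wz":0,"claw":1},{"tx":18,"ty":0,"tz":0,"wx":0,"wy":0,"wz":0,"claw":1}]' 60
```

```text
time_s: 6.67
tcp_pos: [0.6122, -0.2284, 0.2036]
eef_rot: [[0.003, -0.93, 0.367], [-0.001, 0.367, 0.93], [-1.0, -0.003, -0.0]]
wrist_force: [0.7, -0.0, -1.0]
width: 0.193
time_s: 7.0
tcp_pos: [0.6117, -0.2275, 0.1838]
eef_rot: [[-0.001, -0.931, 0.366], [0.001, 0.366, 0.931], [-1.0, 0.001, 0.0]]
wrist_force: [0.0, -0.3, -0.6]
width: 0.192
```

```bash
python3 -m handwheel '[{"tx":3,"ty":0,"tz":-3,"wx":0,"wy":0,"wz":0,"claw":1},{"tx":6,"ty":0,"tz":-3,"wx":0,"wy":0,"wz":0,"claw":1},{"tx":9,"ty":0,"tz":-3,"wx":0,"wy":0,"wz":0,"claw":1},{"tx":9,"ty":0,"tz":-3,"wx":0,"wy":0,"wz":0,"claw":1}]' 60
python3 -m handwheel '[{"tx":2,"ty":0,"tz":0,"wx":0,"wy":0,"wz":0,"claw":1},{"tx":4,"ty":0,"tz":0,"wx":0,"wy":0,"wz":0,"claw":1},{"tx":4,"ty":0,"tz":0,"wx":0,"wy":0,"wz":0,"claw":1}]' 60
```

```text
time_s: 7.33
tcp_pos: [0.6111, -0.2316, 0.1755]
eef_rot: [[0.001, -0.93, 0.367], [-0.001, 0.367, 0.93], [-1.0, -0.001, -0.0]]
wrist_force: [-0.0, -0.2, -0.8]
width: 0.197
time_s: 7.58
tcp_pos: [0.6112, -0.2315, 0.1716]
eef_rot: [[0.001, -0.93, 0.367], [-0.001, 0.367, 0.93], [-1.0, -0.002, -0.0]]
wrist_force: [1.5, -0.3, 0.8]
width: 0.192
```

```bash
python3 -m handwheel '[{"tx":1,"ty":0,"tz":0,"wx":0,"wy":0,"wz":0,"claw":1},{"tx":2,"ty":0,"tz":0,"wx":0,"wy":0,"wz":0,"claw":1},{"tx":2,"ty":0,"tz":0,"wx":0,"wy":0,"wz":0,"claw":1}]' 60
python3 -m handwheel '[{"tx":1,"ty":0,"tz":0,"wx":0,"wy":0,"wz":0,"claw":1},{"tx":2,"ty":0,"tz":0,"wx":0,"wy":0,"wz":0,"claw":1},{"tx":2,"ty":0,"tz":0,"wx":0,"wy":0,"wz":0,"claw":1}]' 60
```

```text
time_s: 7.83
tcp_pos: [0.6115, -0.2316, 0.1711]
eef_rot: [[0.002, -0.93, 0.367], [-0.001, 0.367, 0.93], [-1.0, -0.002, -0.0]]
wrist_force: [0.8, 1.3, 8.0]
width: 0.194
time_s: 8.08
tcp_pos: [0.612, -0.2319, 0.1709]
eef_rot: [[0.004, -0.93, 0.367], [-0.002, 0.367, 0.93], [-1.0, -0.004, -0.001]]
wrist_force: [-1.5, 1.6, 13.3]
width: 0.193
```

The force rose to 13 N while z stayed at 0.171, so the rocker is at its stop. I'm raising the stylus, backing off and checking.

```bash
python3 -m handwheel '[{"tx":-15,"ty":0,"tz":0,"wx":0,"wy":0,"wz":0,"claw":1},{"tx":-40,"ty":0,"tz":0,"wx":0,"wy":0,"wz":0,"claw":1},{"tx":-68,"ty":0,"tz":0,"wx":0,"wy":0,"wz":0,"claw":1},{"tx":-70,"ty":0,"tz":25,"wx":0,"wy":0,"wz":0,"claw":1},{"tx":-70,"ty":0,"tz":55,"wx":0,"wy":0,"wz":0,"claw":1}]' 60
python3 -m handwheel '[{"tx":0,"ty":0,"tz":15,"wx":0,"wy":0,"wz":0,"claw":1},{"tx":0,"ty":0,"tz":15,"wx":0,"wy":0,"wz":0,"claw":1},{"tx":0,"ty":0,"tz":15,"wx":0,"wy":0,"wz":0,"claw":1}]' 60
python3 look.py w5.png yellow_press:.073 stylus_tip:.134
python3 -c "
import cv2;a=cv2.imread('pics/w4.png')[60:250,130:400];b=cv2.imread('pics/w5.png')[60:330,130:400];cv2.imwrite('pics/c5.png',cv2.resize(cv2.vconcat([a,b]),None,fx=1.25,fy=1.25))"
```

```text
time_s: 8.5
tcp_pos: [0.6314, -0.1819, 0.2398]
eef_rot: [[0.003, -0.929, 0.37], [-0.002, 0.37, 0.929], [-1.0, -0.003, -0.001]]
wrist_force: [-0.2, -0.1, -1.8]
width: 0.195
time_s: 8.75
tcp_pos: [0.6359, -0.1655, 0.2361]
eef_rot: [[-0.003, -0.931, 0.365], [0.0, 0.365, 0.931], [-1.0, 0.002, -0.001]]
wrist_force: [-0.6, -0.2, -2.6]
width: 0.194
8.75 [ 0.6359 -0.1655  0.2361] [[-0.003, -0.931, 0.365], [0.0, 0.365, 0.931], [-1.0, 0.002, -0.001]] [-0.4377  0.3727  1.3462 -0.0009  1.4252 -1.6343]
yellow_press 0.77 [206.2 196.8] [ 0.6129 -0.2337  0.073 ]
stylus_tip 0.96 [273.2 212.7] [ 0.6359 -0.1679  0.134 ]
```

View pics/c5.png

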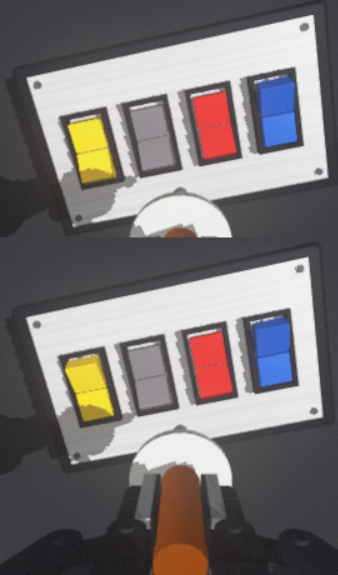

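In the crop (before above, after below), the yellow rocker now shows the same "near end raised" shape as blue. Red, grey and blue are unchanged. I'm returning to the stand.

```bash
python3 -m handwheel '[{"tx":0,"ty":12,"tz":15,"wx":0,"wy":0,"wz":0,"claw":1},{"tx":0,"ty":30,"tz":37,"wx":0,"wy":0,"wz":0,"claw":1},{"tx":0,"ty":49,"tz":60,"wx":0,"wy":0,"wz":0,"claw":1},{"tx":0,"ty":69,"tz":84,"wx":0,"wy":0,"wz":0,"claw":1},{"tx":0,"ty":89,"tz":108,"wx":0,"wy":0,"wz":0,"claw":1}]' 60
python3 -m handwheel '[{"tx":0,"ty":20,"tz":24,"wx":0,"wy":0,"wz":0,"claw":1},{"tx":0,"ty":40,"tz":48,"wx":0,"wy":0,"wz":0,"claw":1},{"tx":0,"ty":60,"tz":72,"wx":0,"wy":0,"wz":0,"claw":1},{"tx":0,"ty":80,"tz":96,"wx":0,"wy":0,"wz":0,"claw":1},{"tx":0,"ty":99,"tz":119,"wx":0,"wy":0,"wz":0,"claw":1}]' 60
python3 -m handwheel '[{"tx":0,"ty":20,"tz":24,"wx":0,"wy":0,"wz":0,"claw":1},{"tx":0,"ty":38,"tz":46,"wx":0,"wy":0,"wz":0,"claw":1},{"tx":0,"ty":50,"tz":60,"wx":0,"wy":0,"wz":0,"claw":1},{"tx":0,"ty":58,"tz":69,"wx":0,"wy":0,"wz":0,"claw":1},{"tx":0,"ty":58,"tz":69,"wx":0,"wy":0,"wz":0,"claw":1}]' 60
python3 look.py w6.png stand_mouth:.085 stylus_tip:.136
python3 - <<'E'
from h import *
im=cv2.imread("pics/w6.png");cv2.imwrite("pics/c6.png",cv2.resize(im[120:270,190:350],None,fx=4,fy=4,interpolation=cv2.INTER_CUBIC))
cal=env.get_calibration("wrist")
for x in(250,270,290): print(x,[atz("wrist",(x,y),.085,cal)[:2].round(4) for y in(180,195,210)])
print("rim projections", proj("wrist",np.array([.514,.2024,.085])), proj("wrist",np.array([.517,.198,.085])))
for r in(.017,.03): 
  pass
E
```

```text
time_s: 9.32
tcp_pos: [0.5925, -0.0332, 0.237]
eef_rot: [[-0.001, -0.929, 0.369], [-0.0, 0.369, 0.929], [-1.0, 0.0, -0.0]]
wrist_force: [-0.1, -0.1, -1.7]
width: 0.191
time_s: 9.73
tcp_pos: [0.5442, 0.1143, 0.2372]
eef_rot: [[-0.0, -0.93, 0.368], [-0.0, 0.368, 0.93], [-1.0, 0.0, -0.0]]
wrist_force: [0.4, 0.2, -0.6]
width: 0.197
time_s: 10.15
tcp_pos: [0.5156, 0.2004, 0.2372]
eef_rot: [[-0.0, -0.931, 0.366], [0.0, 0.366, 0.931], [-1.0, 0.001, 0.0]]
wrist_force: [-0.3, -0.5, -1.0]
width: 0.192
10.15 [0.5156 0.2004 0.2372] [[-0.0, -0.931, 0.366], [0.0, 0.366, 0.931], [-1.0, 0.001, 0.0]] [ 0.1521  0.1041  1.661   0.0003  1.3769 -1.0445]
stand_mouth 0.56 [273.8 198. ] [0.517  0.1981 0.085 ]
stylus_tip 0.85 [365.1 147.9] [0.4923 0.2844 0.136 ]
stylus_tip 0.66 [275.4 209.9] [0.514  0.2007 0.136 ]
stylus_tip 0.62 [326.9 241.7] [0.5569 0.2315 0.136 ]
250 [array([0.4927, 0.1806]), array([0.5067, 0.1747]), array([0.5211, 0.1686])]
270 [array([0.4999, 0.1989]), array([0.514 , 0.1932]), array([0.5286, 0.1874])]
290 [array([0.5071, 0.2171]), array([0.5213, 0.2117]), array([0.536 , 0.2062])]
rim projections [278.60661357 191.71170365] [275.59014687 196.00390099]
```

View pics/c6.png

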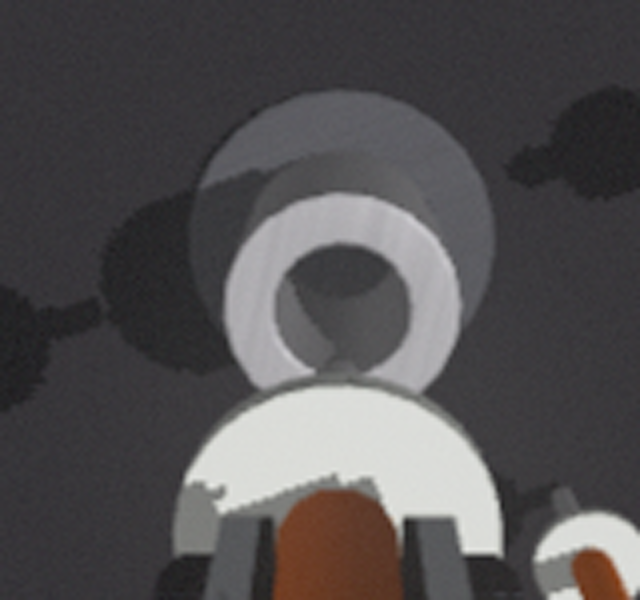

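The crop shows the rim centred near (276,197) in the full image, with the tip at (275,210). The stand axis is therefore about (0.5175, 0.198), so I'll shift about 4 mm and lower in stages while watching the force.

```bash
python3 -m handwheel '[{"tx":0,"ty":-4,"tz":-1,"wx":0,"wy":0,"wz":0,"claw":1},{"tx":20,"ty":-4,"tz":-1,"wx":0,"wy":0,"wz":0,"claw":1},{"tx":40,"ty":-4,"tz":-1,"wx":0,"wy":0,"wz":0,"claw":1},{"tx":60,"ty":-4,"tz":-1,"wx":0,"wy":0,"wz":0,"claw":1},{"tx":60,"ty":-4,"tz":-1,"wx":0,"wy":0,"wz":0,"claw":1}]' 60
python3 look.py w7.png stand_mouth:.085
python3 -m handwheel '[{"tx":12,"ty":0,"tz":0,"wx":0,"wy":0,"wz":0,"claw":1},{"tx":25,"ty":0,"tz":0,"wx":0,"wy":0,"wz":0,"claw":1},{"tx":38,"ty":0,"tz":0,"wx":0,"wy":0,"wz":0,"claw":1},{"tx":50,"ty":0,"tz":0,"wx":0,"wy":0,"wz":0,"claw":1},{"tx":50,"ty":0,"tz":0,"wx":0,"wy":0,"wz":0,"claw":1}]' 60
```

```text
time_s: 10.72
tcp_pos: [0.5174, 0.1952, 0.1728]
eef_rot: [[-0.008, -0.93, 0.369], [-0.002, 0.369, 0.93], [-1.0, 0.007, -0.004]]
wrist_force: [0.2, -0.3, -2.5]
width: 0.194
10.7167 [0.5174 0.1952 0.1728] [[-0.008, -0.93, 0.369], [-0.002, 0.369, 0.93], [-1.0, 0.007, -0.004]] [ 0.1425  0.1678  1.7222 -0.0004  1.2599 -1.0506]
stand_mouth 0.73 [279.7 216.1] [0.5171 0.1982 0.085 ]
time_s: 11.23
tcp_pos: [0.5184, 0.1967, 0.1251]
eef_rot: [[-0.003, -0.93, 0.367], [-0.001, 0.367, 0.93], [-1.0, 0.003, -0.002]]
wrist_force: [-0.9, 0.1, -2.1]
width: 0.191
```

```bash
python3 -m handwheel '[{"tx":4,"ty":0,"tz":1,"wx":0,"wy":0,"wz":0,"claw":1},{"tx":8,"ty":0,"tz":1,"wx":0,"wy":0,"wz":0,"claw":1},{"tx":10,"ty":0,"tz":1,"wx":0,"wy":0,"wz":0,"claw":1},{"tx":10,"ty":0,"tz":1,"wx":0,"wy":0,"wz":0,"claw":1}]' 60
python3 -m handwheel '[{"tx":1,"ty":0,"tz":0,"wx":0,"wy":0,"wz":0,"claw":1},{"tx":2,"ty":0,"tz":0,"wx":0,"wy":0,"wz":0,"claw":1},{"tx":2,"ty":0,"tz":0,"wx":0,"wy":0,"wz":0,"claw":1}]' 60
```

```text
time_s: 11.57
tcp_pos: [0.52, 0.198, 0.1173]
eef_rot: [[0.0, -0.93, 0.367], [-0.0, 0.367, 0.93], [-1.0, -0.0, 0.0]]
wrist_force: [0.4, -0.3, -1.4]
width: 0.203
time_s: 11.82
tcp_pos: [0.52, 0.198, 0.1154]
eef_rot: [[0.0, -0.93, 0.367], [0.0, 0.367, 0.93], [-1.0, -0.0, 0.0]]
wrist_force: [-0.9, -0.1, -1.8]
width: 0.194
```

```bash
python3 -m handwheel '[{"tx":1,"ty":1,"tz":0,"wx":0,"wy":0,"wz":0,"claw":1},{"tx":2,"ty":2,"tz":0,"wx":0,"wy":0,"wz":0,"claw":1},{"tx":2,"ty":2,"tz":0,"wx":0,"wy":0,"wz":0,"claw":1}]' 60
python3 -m handwheel '[{"tx":1,"ty":0,"tz":0,"wx":0,"wy":0,"wz":0,"claw":1},{"tx":2,"ty":0,"tz":0,"wx":0,"wy":0,"wz":0,"claw":1},{"tx":2,"ty":0,"tz":0,"wx":0,"wy":0,"wz":0,"claw":1}]' 60
```

```text
time_s: 12.07
tcp_pos: [0.5189, 0.1985, 0.1142]
eef_rot: [[0.002, -0.93, 0.367], [-0.0, 0.367, 0.93], [-1.0, -0.002, 0.0]]
wrist_force: [0.4, -2.3, 2.6]
width: 0.195
time_s: 12.32
tcp_pos: [0.519, 0.1986, 0.1141]
eef_rot: [[0.002, -0.93, 0.367], [-0.001, 0.367, 0.93], [-1.0, -0.002, -0.0]]
wrist_force: [-6.7, -4.2, 16.4]
width: 0.193
```

The collar is on the rim: the force rose to 16 N with z unchanged. I'm easing off, opening and rising straight up.

```bash
python3 -m handwheel '[{"tx":-3,"ty":0,"tz":0,"wx":0,"wy":0,"wz":0,"claw":1},{"tx":-3,"ty":0,"tz":0,"wx":0,"wy":0,"wz":0,"claw":0.7},{"tx":-3,"ty":0,"tz":0,"wx":0,"wy":0,"wz":0,"claw":0.4},{"tx":-3,"ty":0,"tz":0,"wx":0,"wy":0,"wz":0,"claw":0},{"tx":-3,"ty":0,"tz":0,"wx":0,"wy":0,"wz":0,"claw":0}]' 20
python3 -m handwheel '[{"tx":0,"ty":0,"tz":0,"wx":0,"wy":0,"wz":0,"claw":0},{"tx":0,"ty":0,"tz":0,"wx":0,"wy":0,"wz":0,"claw":0},{"tx":0,"ty":0,"tz":0,"wx":0,"wy":0,"wz":0,"claw":0},{"tx":0,"ty":0,"tz":0,"wx":0,"wy":0,"wz":0,"claw":0},{"tx":0,"ty":0,"tz":0,"wx":0,"wy":0,"wz":0,"claw":0}]' 20
python3 -m handwheel '[{"tx":-20,"ty":0,"tz":0,"wx":0,"wy":0,"wz":0,"claw":0},{"tx":-50,"ty":0,"tz":0,"wx":0,"wy":0,"wz":0,"claw":0},{"tx":-90,"ty":0,"tz":0,"wx":0,"wy":0,"wz":0,"claw":0},{"tx":-130,"ty":0,"tz":0,"wx":0,"wy":0,"wz":0,"claw":0},{"tx":-145,"ty":0,"tz":0,"wx":0,"wy":0,"wz":0,"claw":0}]' 20
python3 -m handwheel '[{"tx":0,"ty":0,"tz":0,"wx":0,"wy":0,"wz":0,"claw":0},{"tx":0,"ty":0,"tz":0,"wx":0,"wy":0,"wz":0,"claw":0},{"tx":0,"ty":0,"tz":0,"wx":0,"wy":0,"wz":0,"claw":0}]' 20
python3 look.py w8.png stylus_grip:.121 stylus_tip:.015
python3 - <<'E'
from h import *
a=cv2.imread("pics/w8.png"); save("top","top8.png"); b=cv2.imread("pics/top8.png")
cv2.imwrite("pics/c8.png",np.vstack([a[60:340,80:540],cv2.resize(b[140:280,80:500],(460,153))]))
for p,z in (((0.5173,.198),.151),((0.5173,.198),.091),((0.5173,.198),.006)): print(z,proj("wrist",np.array([*p,z]))-[80,60])
E
```

```text
time_s: 12.73
tcp_pos: [0.5177, 0.1987, 0.1138]
eef_rot: [[-0.001, -0.93, 0.367], [-0.0, 0.367, 0.93], [-1.0, 0.001, -0.0]]
wrist_force: [-0.5, -0.3, 0.1]
width: 0.716
time_s: 13.15
tcp_pos: [0.5181, 0.1987, 0.1143]
eef_rot: [[-0.0, -0.93, 0.367], [0.0, 0.367, 0.93], [-1.0, 0.0, -0.0]]
wrist_force: [0.8, 0.4, -0.5]
width: 0.998
time_s: 13.57
tcp_pos: [0.5205, 0.1991, 0.2661]
eef_rot: [[0.01, -0.93, 0.367], [0.001, 0.367, 0.93], [-1.0, -0.008, 0.005]]
wrist_force: [1.1, 0.1, 0.6]
width: 1.002
time_s: 13.82
tcp_pos: [0.5172, 0.1986, 0.2575]
eef_rot: [[-0.003, -0.93, 0.367], [-0.0, 0.367, 0.93], [-1.0, 0.002, -0.001]]
wrist_force: [0.0, -0.8, -0.2]
width: 0.998
13.8167 [0.5172 0.1986 0.2575] [[-0.003, -0.93, 0.367], [-0.0, 0.367, 0.93], [-1.0, 0.002, -0.001]] [ 0.1484  0.094   1.6314 -0.      1.4191 -1.0466]
stylus_grip 0.79 [277.6 202.6] [0.5198 0.1994 0.121 ]
stylus_grip 0.65 [383.  153.1] [0.5114 0.3047 0.121 ]
stylus_grip 0.61 [343.4 262.9] [0.6034 0.2382 0.121 ]
stylus_tip 0.96 [325.  235.4] [0.616  0.2324 0.015 ]
stylus_tip 0.86 [361.8 144.5] [0.5171 0.3139 0.015 ]
0.151 [195.37324896 150.37529459]
0.091 [195.26176707 132.94225703]
0.006 [195.15970372 116.98204994]
```

View pics/c8.png

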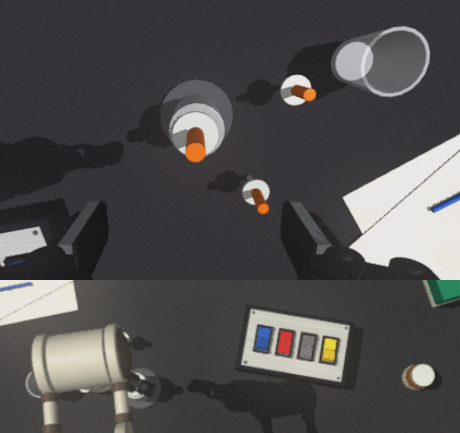

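The stylus is upright: its handle end at (195,152) in the crop and collar at (195,134) both match the stand's axis. The gripper is clear, and the beaker, jar and rockers look right. I'm handing in.

```bash
python3 -c "
from plant import env
print(env.get_obs()['time_s'],env.job_done())"
```

```text
the job is handed in; nothing more can be done
14.0167 None
```

I pressed the yellow rocker fully over and put the stylus back upright in its stand. I handed the job in at 14.0 s of the 45 s allowed, and no verdict is reported.

- **Yellow rocker:** The press force rose to about 13 N with no further downward movement, so the rocker was at its stop. Afterwards it looked the same as the blue rocker, which is on.
- **Other rockers:** Red and grey still looked off and blue still looked on.
- **Stylus:** When I lowered it, the force rose to about 16 N at the same height as before the lift, so the collar is on the rim. Its handle measured about 3 mm from the stand's axis, and it looked upright.
- **Surroundings:** The gripper was open and about 14 cm above its release height at hand-in. In the last pictures the beaker and jar were standing, with no sign of having moved.

My first move was refused because each row needs all seven fields, and nothing moved. My position estimates for the stand disagreed by up to about 7 mm. I used the close-up wrist measurement, and the stylus went in without touching the sides.

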